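# Nest the drained bowl covers mouth up

## Robot

A 6-joint arm with a two-finger parallel gripper is mounted at the origin on the work surface. World frame = base frame: x ahead of the robot, y to its left, z up, the work surface at z = 0. Lengths are in m, angles in rad, forces in N, time in s.
With the tool pointing down it reaches from about 0.25 to 0.775 m from the base axis. Payload 4 kg.
Tool frame: the origin (TCP) lies between the finger pads; the fingertips stand 8 mm ahead of it and the grasp point (between the pads) lies 11 mm behind it; z points along the fingers, y is the line along which they close (so a half turn about z gives the same grasp; the last joint's range is limited). The gripper opens to 85 mm and grips with 20 to 120 N. Pads are 22 mm wide; open, the fingers measure 114 mm over their backs; the gripper's body (76 mm by 85 mm) begins 54 mm behind the grasp point. The pads swing forward as they close: fully open they stand 13 mm farther back than shut.
Start: joints at [1.055, 0.087, 1.371, -0, 1.684, -0.103], TCP at [0.221, 0.504, 0.239] pointing down, gripper open.
Joint ranges: [-3.1, 3.1], [-0.76, 2.03], [0.27, 2.55], [-1.08, 4.22], [0.17, 2.65], [-2.57, 2.57]. Speed limits (rad/s): [2.79, 2.79, 3.14, 3.14, 3.14, 3.14].

## Interface

Orientations are given as a unit quaternion [w, x, y, z].
In Python, from station import env gives the robot as it stands.
- The arm moves only by the tool inch_along, called after "Emit:" in YAML: its name, and indented under it one key for each argument. Schema: {"type":"object","properties":{"segments":{"type":"array","items":{"type":"array","items":{"type":"array","items":{"type":"number"},"minItems":7,"maxItems":7},"minItems":1,"maxItems":10},"minItems":1,"maxItems":1},"squeeze":{"type":"number"},"only":{"type":"string"},"quiet":{"type":"boolean"},"lines":{"type":"string"}},"required":["segments"],"additionalProperties":false}. segments is a list that holds a single list of rows (three levels of brackets), with 1 to 10 rows, each of 7 numbers: dx, dy, dz in shares of the most that a row can go, 1 being 50 mm, then a rotation vector rx, ry, rz in rad, then the finger opening in m; each row shifts and turns the commanded pose from where the row before left it, along the tool's axes as they then stand; what a row does not reach is not made up. A row lasts 1/10 s, in which the tool goes at most 0.05 m and 0.15 rad, less where a joint would pass 70% of its speed; a pose out of reach is approached as far as the arm can. The fingers move at their own pace and stop on an object; squeeze is the grip in N (left out, the last holds). Time passes only in rows, so rows that do not move let the fingers close. The tool returns the time, the measured TCP pose, the force, the opening and the grip force at its end. only (a regular expression) keeps the lines of the reply that match it, lines (a string "A,B") keeps lines A to B, and quiet returns only ok. Input that does not fit is refused with a message, and nothing moves.
- env.get_state(): the state, without advancing time (a new reading comes with each control period).
- env.snapshot(name): name is "scene" or "side" or "wrist"; returns the picture (420x560x3 uint8, red, green, blue); there is no depth.
- env.camera_params(name): a dict with "fx", "fy", "cx", "cy" (pixels), "pose" (4x4, takes a point from camera to world coordinates); the wrist camera has in their place "tool_from_camera" (4x4, takes a point from camera to tool coordinates, whose origin is the TCP and whose axes are the flange's). Camera axes: x right, y down, z forward; pixel columns grow to the right and rows downward; lengths in m; the calibration is good to about 2 mm. A picture is of the moment at which its call begins: read the wrist's pose just before it. camera_params takes no time and is no camera call.
- env.finish_job(): hands the job in; it is judged then, once.
The state is a dict: "time_s": time; "joint_positions": joint angles; "qd": joint speeds; "tau": joint torques, N m; "ee_pos": TCP position; "orientation": TCP orientation; "wrist_force": force on the tool from outside, world axes, zero at the start; "ft_torque": the same for the moment, N m; "width": finger opening in m; "grip_force": force on a finger pad.
Only numpy, scipy, OpenCV 4.12 (cv2) and the standard library are available. Lean on these libraries where they do the work, as an engineer would, in place of code of your own. Each camera call takes 0.05 s, during which the arm holds its last target. There are 200 camera calls.

## Task

Clear up the crew's breakfast table: take the two domed bowl covers out of the draining rack and nest them upside down (mouth up) in the largest cover, which already lies mouth up on the tray: first the medium one inside the large one, then the small one inside the medium one, each lowered in rather than dropped and left level, centred and fully down. Keep the large cover standing on its tray, and leave the coffee cup, the tape roll and the marker case where they are.

Things in the scene. Friction and masses are not known exactly. Their poses are not given: they have to be found in the camera images.
- cover_large: Largest stainless domed bowl cover: 212 mm across the rim, 48 mm high, wall 5 mm, mouth 184 mm inside, flat crown 96 mm across with a 26 mm finger hole, about 260 g. Lies mouth up, loose, standing on its crown on the tray. Origin: centre of the crown's outer face; z axis: from crown out through the mouth (z up = mouth up).
- cover_medium: Medium cover, same make: 172 mm across, 48 mm high, wall 5 mm, mouth 144 mm, flat crown 75 mm, about 170 g. Starts on edge in the rack, leaning back 9 to 13 degrees, mouth along the rack's +x and a little up; top of its rim about 180 mm over the table. Origin: centre of the crown's outer face; z axis: from crown out through the mouth (z up = mouth up).
- cover_small: Small cover, same make: 132 mm across, 48 mm high, wall 5 mm, mouth 104 mm, flat crown 54 mm, about 110 g. Starts on edge in the rack's other used slot, facing and leaning as the medium one; top of its rim about 140 mm over the table. Origin: centre of the crown's outer face; z axis: from crown out through the mouth (z up = mouth up).
- medium_mouth (a point): Centre of the medium cover's mouth, in the plane of the rim's open face, 48 mm from its origin. The rim (both covers) is a flat ring 8 mm thick along the axis and 14 mm wide, standing out 11 mm beyond the dome: pinch it across its 8 mm, fingertips up to 11 mm in from the edge. Nested, its origin is 5 mm above the large cover's, with 6 mm of play all round.
- small_mouth (a point): Centre of the small cover's mouth, 48 mm from its origin. Nested, its origin is 5 mm above the medium cover's, with 6 mm of play all round. Either cover, lowered tilted 45 degrees into the one below and let go there, rolls down on its dome but tends to hang tilted, its high side caught on the rim below; pushing that rim edge sideways to the centre with up to 15 N drops it in.
- rack: Fixed dark wire draining rack, 250 mm long (x), 70 mm wide (y): two rails 64 mm apart, tops at 15 mm, and four hoops 86 mm high at x = -105, -35, 35, 105 mm. The covers' rims stand on the rails in the first and third slot, 140 mm apart along x (which is where varies), crowns leaning on the hoop behind. Origin: centre of its foot.
- tray: Fixed shallow grey plastic tray under the large cover, 250 x 250 mm, floor 4 mm thick, edge 14 mm high. Origin: centre of its underside.
- coffee_cup: Open paper coffee cup, 112 mm tall, 86 mm across the rim, with a stirrer, 200 g; bystander. Origin: centre of its underside.
- tape_roll: Roll of yellow tape lying flat, 90 mm across, 25 mm high, hole 72 mm; bystander. Origin: centre of its underside.
- marker_case: Blue case of markers lying flat, 80 x 160 (along its y) x 31 mm; bystander. Origin: centre of its underside.

How it is judged:
On the way, in this order (a step that is already met when the one before it is completed fails the run):
1. the medium cover lies mouth up, level and fully down in the large one (z of cover_medium in the frame of cover_large between 0 and 0.011 m and horizontal distance between cover_medium and cover_large below 0.01 m and angle between cover_medium's own z axis and vertical below 0.06 rad), for 0.2 s.
2. the small cover lies mouth up, level and fully down in the medium one (z of cover_small in the frame of cover_medium between 0 and 0.011 m and horizontal distance between cover_small and cover_medium below 0.01 m and angle between cover_small's own z axis and vertical below 0.06 rad), for 0.2 s.
At the end, for the whole second after the job is handed in: All three covers lie mouth up and level (within 0.06 rad), the medium in the large and the small in the medium, each fully down (origin 0 to 11 mm above the next one's) and centred within 10 mm, the large one standing on the tray within 60 mm of the tray's centre, all released and at rest (all of step 1 and all of step 2 and angle between cover_large's own z axis and vertical below 0.06 rad and z of cover_large in the frame of tray below 0.012 m and horizontal distance between cover_large and tray below 0.06 m and linear speed of each of cover_large, cover_medium, cover_small below 0.02 m/s); the robot touches nothing.
It fails at once if the coffee cup was moved by more than 30 mm (distance of coffee_cup from where it was at the start of the episode above 0.03 m).
It fails at once if the tape roll was moved by more than 30 mm (distance of tape_roll from where it was at the start of the episode above 0.03 m).
It fails at once if the marker case was moved by more than 30 mm (distance of marker_case from where it was at the start of the episode above 0.03 m).
It fails at once if the medium cover was dropped: let go with its crown more than 90 mm above that of the cover below (contact force between the fingers and cover_medium below 0.1 N and z of cover_medium in the frame of cover_large above 0.09 m and horizontal distance between cover_medium and cover_large below 0.1 m).
It fails at once if the small cover was dropped: let go with its crown more than 90 mm above that of the cover below (contact force between the fingers and cover_small below 0.1 N and z of cover_small in the frame of cover_medium above 0.09 m and horizontal distance between cover_small and cover_medium below 0.1 m).
It also fails if it takes over 72 s, if anything falls off the work surface, if the arm or the gripper's body presses on something with over 40 N, if the wrist force passes 120 N, or if a joint passes its speed limit or range.

## Working session

There is one attempt and no reset: what is moved stays moved. The work goes in short steps, Python scripts to look and compute and a tool call to move; the robot and the scene stay as the last step left them, time stands still between calls to the robot, and variables do not carry over. Pictures are saved under pics/ and viewed, at most 10 in all, crops included, and the job is handed in when it is done.

```bash
ls; mkdir -p pics; python3 - <<'E'
from station import env
import cv2,json,numpy as np
np.set_printoptions(precision=4,suppress=True)
for n in("scene","side"):
    im=env.snapshot(n);cv2.imwrite(f"pics/{n}0.png",im[:,:,::-1]);c=env.camera_params(n);print(n,c)
print(env.camera_params("wrist"))
print(env.get_state())
E
```

```text
pics
station.py
scene {'fx': 428.96899049214085, 'fy': 428.96899049214085, 'cx': 280.836978420386, 'cy': 203.0522043437363, 'pose': array([[-0.4926,  0.7358, -0.4647,  1.0174],
       [ 0.8701,  0.4063, -0.2791,  0.201 ],
       [-0.0166, -0.5418, -0.8403,  0.9458],
       [ 0.    ,  0.    ,  0.    ,  1.    ]])}
side {'fx': 395.29789716890383, 'fy': 395.29789716890383, 'cx': 282.0884357370228, 'cy': 213.39554654308552, 'pose': array([[ 0.7788, -0.3865,  0.4939,  0.0489],
       [-0.627 , -0.461 ,  0.628 , -0.7198],
       [-0.015 , -0.7988, -0.6014,  0.7095],
       [ 0.    ,  0.    ,  0.    ,  1.    ]])}
{'fx': 311.87212372391076, 'fy': 311.87212372391076, 'cx': 281.0226665911548, 'cy': 204.11760952065077, 'tool_from_camera': array([[ 0.0005, -0.9627, -0.2707,  0.0682],
       [ 1.    ,  0.0004,  0.0004,  0.0005],
       [-0.0003, -0.2707,  0.9627, -0.1341],
       [ 0.    ,  0.    ,  0.    ,  1.    ]])}
{'time_s': 0.1, 'joint_positions': array([ 1.0549,  0.0879,  1.3721,  0.    ,  1.6836, -0.1031]), 'qd': array([ 0.001 , -0.0016, -0.0028,  0.0003, -0.0008, -0.0001]), 'tau': array([  0.0021, -35.3014, -31.4219,  -0.0001,   0.0079,  -0.    ]), 'ee_pos': array([0.2204, 0.5034, 0.2382]), 'orientation': array([-0.0003,  0.2049,  0.9788, -0.001 ]), 'wrist_force': array([ 0.7772, -0.9289, -0.2709]), 'ft_torque': array([ 0.02  , -0.0305, -0.0433]), 'grip_force': 0.0, 'width': 0.08539445421133479}
```
View pics/scene0.png

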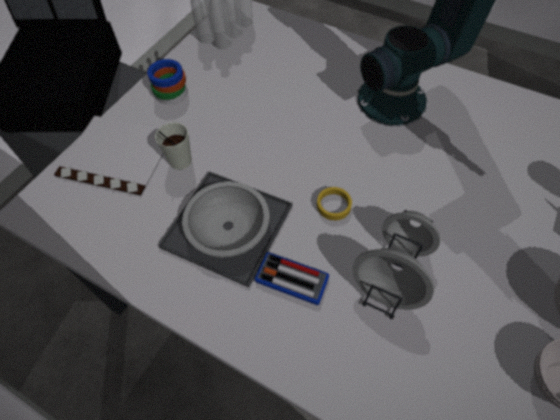

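View pics/side0.png

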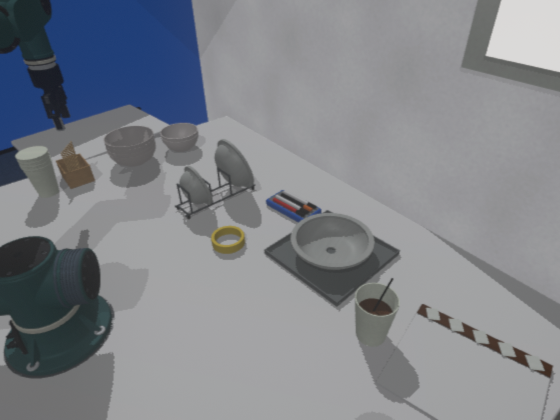

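The scene view shows the large cover at about (226,217), the medium one at (393,278), the small one at (411,232) and the cup at (175,147). In the side view they are at (332,243), (235,165), (195,187) and (375,315). Next I'll zoom in on the rack.

```bash
python3 - <<'E'
import cv2,numpy as np
a=cv2.imread("pics/scene0.png")[200:325,340:450];b=cv2.imread("pics/side0.png")[130:220,165:265]
a=cv2.resize(a,None,fx=3.6,fy=3.6*1.3333 if 0 else 3.6,interpolation=cv2.INTER_CUBIC);b=cv2.resize(b,None,fx=4,fy=4,interpolation=cv2.INTER_CUBIC)
c=np.zeros((450,800,3),np.uint8);c[:a.shape[0],:a.shape[1]]=a;c[:b.shape[0],400:800]=b
cv2.imwrite("pics/crop1.png",np.clip(c*1.5,0,255).astype(np.uint8))
E
```

View pics/crop1.png

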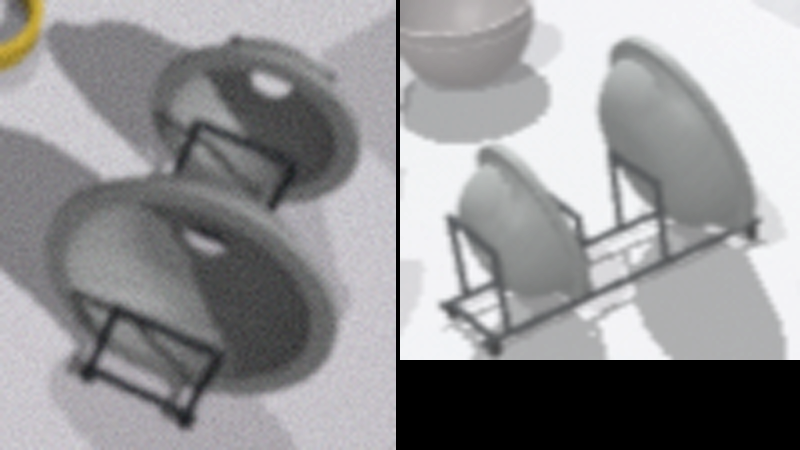

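The crop shows both covers with their mouths towards the scene camera. The small one leans on the hoop nearest the robot and the medium one on the third hoop. Rack end feet are at scene (364,303) and (392,316), and at side (177,206) and (188,217).

```bash
cat >h.py <<'E'
from station import env
import cv2,numpy as np
from scipy.spatial.transform import Rotation as R
np.set_printoptions(precision=4,suppress=True)
def ray(n,u,v,T=None,c=None):
    c=c or env.camera_params(n);T=c["pose"] if T is None else T
    d=T[:3,:3]@[(u-c["cx"])/c["fx"],(v-c["cy"])/c["fy"],1];return T[:3,3],d/np.linalg.norm(d)
def plane(n,u,v,z,T=None):
    o,d=ray(n,u,v,T);return o+d*(z-o[2])/d[2]
def tri(p,q):
    (o,d),(o2,d2)=ray(*p),ray(*q);s=np.linalg.lstsq(np.c_[d,-d2],o2-o,rcond=None)[0]
    a=o+s[0]*d;b=o2+s[1]*d2;return (a+b)/2,np.linalg.norm(a-b)
def proj(n,P,T=None):
    c=env.camera_params(n);T=c["pose"] if T is None else T
    p=np.linalg.inv(T)@np.r_[P,1];return np.array([c["fx"]*p[0]/p[2]+c["cx"],c["fy"]*p[1]/p[2]+c["cy"]])
def wristT():
    s=env.get_state();w,x,y,z=s["orientation"];T=np.eye(4);T[:3,:3]=R.from_quat([x,y,z,w]).as_matrix();T[:3,3]=s["ee_pos"]
    return T@env.camera_params("wrist")["tool_from_camera"]
def tool():
    s=env.get_state();w,x,y,z=s["orientation"];return s["ee_pos"],R.from_quat([x,y,z,w])
E
python3 - <<'E'
from h import *
sc=lambda x,y:(340+x/3.6,200+y/3.6); sd=lambda x,y:(165+(x-400)/4,130+y/4)
f1=plane("scene",*sc(88,372),.005);f2=plane("scene",*sc(186,418),.005);print("front feet",f1,f2)
b1=plane("side",*sd(447,305),.005);b2=plane("side",*sd(493,347),.005);e=plane("side",*sd(755,230),.005);print("back feet",b1,b2,"front right",e)
# hoop tops z .086
print("front hoop top",plane("scene",*sc(120,310),.086),plane("scene",*sc(222,355),.086))
print("back hoop top",plane("side",*sd(452,218),.086),plane("side",*sd(495,252),.086))
print("hoop3 top",plane("side",*sd(612,152),.086),plane("side",*sd(660,185),.086))
# rim top points
print("med top (side)",plane("side",*sd(632,40),.18),"small top",plane("side",*sd(492,148),.14))
print("med top (scene)",plane("scene",*sc(170,180),.18))
print("cup",plane("scene",179,166,.0),plane("side",373,338,0.),"tape",plane("scene",334,203,.02),"marker",plane("scene",293,278,.02))
print("tray c", [plane("scene",*p,.01) for p in((211,174),(291,207),(251,281),(161,243))])
E
```

```text
front feet [0.6405 0.1869 0.005 ] [0.6382 0.2513 0.005 ]
back feet [0.4034 0.2511 0.005 ] [0.4052 0.1808 0.005 ] front right [0.6447 0.1841 0.005 ]
front hoop top [0.6292 0.1894 0.086 ] [0.6261 0.2513 0.086 ]
back hoop top [0.4157 0.2365 0.086 ] [0.4185 0.1761 0.086 ]
hoop3 top [0.5554 0.2422 0.086 ] [0.5574 0.1767 0.086 ]
med top (side) [0.5766 0.2283 0.18  ] small top [0.4487 0.2194 0.14  ]
med top (scene) [0.5884 0.185  0.18  ]
cup [ 0.5248 -0.4227  0.    ] [ 0.5054 -0.4395  0.    ] tape [0.4395 0.0127 0.02  ] marker [0.671  0.0195 0.02  ]
tray c [array([ 0.51  , -0.3227,  0.01  ]), array([ 0.4978, -0.0809,  0.01  ]), array([ 0.7213, -0.0643,  0.01  ]), array([ 0.7444, -0.3105,  0.01  ])]
```

```bash
python3 - <<'E'
from h import *
# large cover rim: gray threshold ellipse in both
for n,c in(("scene",(226,217)),("side",(332,243))):
    im=cv2.imread(f"pics/{n}0.png");g=cv2.GaussianBlur(cv2.cvtColor(im,6),(3,3),0).astype(float)
    pts=[]
    for a in np.linspace(0,2*np.pi,90,endpoint=False):
        # scan inward from outside the tray region for strongest dark(tray)->light(rim) edge
        r=np.arange(56,28,-.5);asp=.85 if n=="scene" else .66
        prof=np.array([g[int(round(c[1]+k*asp*np.sin(a))),int(round(c[0]+k*np.cos(a)))] for k in r])
        gr=prof[4:]-prof[:-4];i=np.argmax(gr[:]>25) if (gr>25).any() else None
        if i is not None:
            i=i+np.argmax(gr[i:i+5]);k=r[i+2];pts.append((c[0]+k*np.cos(a),c[1]+k*asp*np.sin(a)))
    P=np.array([plane(n,*p,.05) for p in pts])[:,:2]
    for it in range(6):
        A=np.c_[2*P,np.ones(len(P))];s=np.linalg.lstsq(A,(P**2).sum(1),rcond=None)[0];rad=np.sqrt(s[2]+s[0]**2+s[1]**2)
        res=abs(np.linalg.norm(P-s[:2],axis=1)-rad);P=P[res<max(.003,1.5*np.median(res))]
    print(n,s[:2],rad,len(P),res.max())
E
```

```text
scene [ 0.6217 -0.1948] 0.1065344842164915 78 0.0028469163681764387
side [ 0.6234 -0.1924] 0.10676025170591641 53 0.0028670428612352084
```

Units first: shifts go in shares of 50 mm. So -0.0445 m is -0.89, -0.0119 m is -0.238.

Emit:
inch_along:
  segments:
    - [[-0.89,-0.238,-0.16,0,0,0,0.085],[-0.89,-0.238,-0.16,0,0,0,0.085],[-0.89,-0.238,-0.16,0,0,0,0.085],[-0.89,-0.238,-0.16,0,0,0,0.085],[-0.89,-0.238,-0.16,0,0,0,0.085],[-0.89,-0.238,-0.16,0,0,0,0.085],[-0.89,-0.238,-0.16,0,0,0,0.085],[-0.89,-0.238,-0.16,0,0,0,0.085],[-0.89,-0.238,-0.16,0,0,0,0.085],[-0.89,-0.238,-0.16,0,0,0,0.085]]

```text
time_s: 1.1
ee_pos: [0.5816, 0.2148, 0.319]
orientation: [-0.0, 0.205, 0.979, -0.0]
wrist_force: [1.1, 0.5, 0.9]
width: 0.085
grip_force: 0.0
```

Emit:
inch_along:
  segments:
    - [[0,0,0,0,0,0.145,0.085],[0,0,0,0,0,0.145,0.085],[0,0,0,0,0,0.145,0.085],[0,0,0,0,0,0.145,0.085],[0,0,0,0,0,0.145,0.085],[0,0,0,0,0,0.145,0.085],[0,0,0,0,0,0.145,0.085],[0,0,0,0,0,0.144,0.085],[0,0,0,0,0,0,0.085],[0,0,0,0,0,0,0.085]]

```text
time_s: 2.1
ee_pos: [0.5804, 0.2163, 0.3188]
orientation: [-0.0, 0.706, 0.708, -0.0]
wrist_force: [-0.3, 0.7, 0.1]
width: 0.085
grip_force: 0.0
```

```bash
python3 - <<'E'
from h import *
T=wristT();im=env.snapshot("wrist");cv2.imwrite("pics/w1.png",im[:,:,::-1]);np.save("w1T.npy",T);p,r=tool();print(p,r.as_matrix());print(T)
print(proj("wrist",[.58,.217,.178],T))
E
```

```text
[0.5805 0.2163 0.3189] [[-0.0015  1.     -0.0006]
 [ 1.      0.0015 -0.0001]
 [-0.0001 -0.0006 -1.    ]]
[[ 1.      0.0026 -0.0001  0.581 ]
 [ 0.0025 -0.9627 -0.2707  0.2852]
 [-0.0008  0.2707 -0.9627  0.4529]
 [ 0.      0.      0.      1.    ]]
[279.979  194.4858]
```

View pics/w1.png

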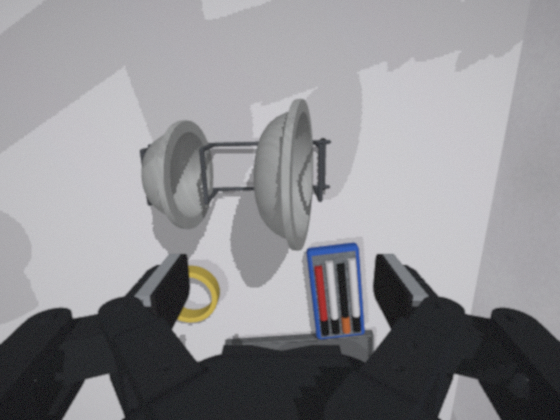

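The wrist view from above shows the medium rim as a band from (299,99) to (296,249), with its top edge near column 288. The small rim runs from about (183,121) to (187,229). I'll zoom in on both for exact edges.

```bash
python3 - <<'E'
from h import *
im=cv2.imread("pics/w1.png")[92:256,132:332]
c=cv2.resize(im,None,fx=3.6,fy=3.6,interpolation=cv2.INTER_CUBIC);cv2.imwrite("pics/crop2.png",np.clip(c*1.3,0,255).astype(np.uint8))
T=np.load("w1T.npy")
E
```

```text
(no output)
```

View pics/crop2.png

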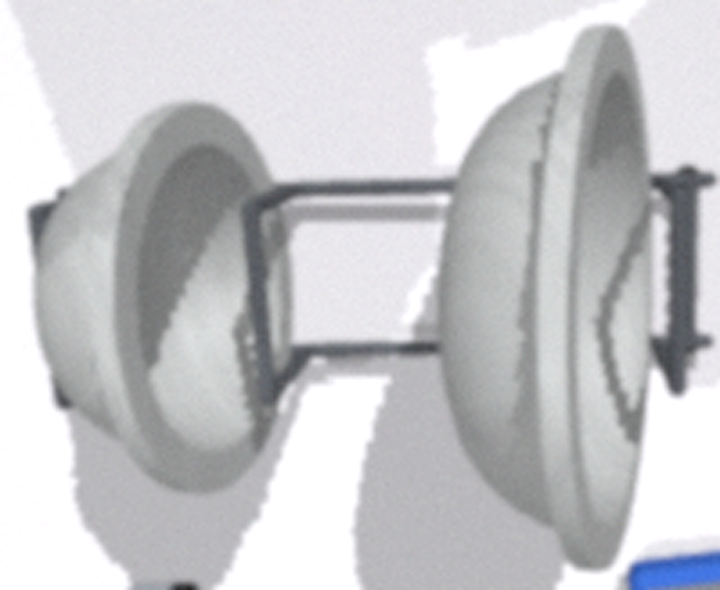

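```bash
python3 - <<'E'
from h import *
T=np.load("w1T.npy");f=lambda x,y,z:plane("wrist",132+x/3.6,92+y/3.6,z,T)
print("med side pts",f(607,25,.093),f(597,570,.093),"edges at side (outer cyl mid)")
print("med top back/front",f(540,300,.178),f(574,300,.178))
print("small side",f(195,102,.072),f(197,492,.072)); print("small top back/front",f(115,285,.138),f(137,285,.138))
print("hoops top",f(262,200,.086),f(262,390,.086),f(685,180,.086),f(685,380,.086))
E
```

```text
med side pts [0.6021 0.3037 0.093 ] [0.6021 0.124  0.093 ] edges at side (outer cyl mid)
med top back/front [0.5818 0.2346 0.178 ] [0.5902 0.2346 0.178 ]
small side [0.4688 0.2805 0.072 ] [0.4587 0.1447 0.072 ]
small top back/front [0.4616 0.2312 0.138 ] [0.4678 0.2312 0.138 ]
hoops top [0.4921 0.2501 0.086 ] [0.4881 0.1866 0.086 ] [0.6285 0.2568 0.086 ] [0.631  0.1905 0.086 ]
```

Emit:
inch_along:
  segments:
    - [[0,-0.21,0.4,-0.095,0,0,0.085],[0,-0.21,0.4,-0.094,0,0,0.085],[0,0,0.6,0,0,0,0.085],[0,0,0.6,0,0,0,0.085],[0,0,0.4,0,0,0,0.085],[0,0,0,0,0,0,0.085],[0,0,0,0,0,0,0.085]]

```text
time_s: 2.85
ee_pos: [0.5765, 0.2163, 0.2]
orientation: [0.067, 0.704, 0.704, 0.067]
wrist_force: [0.9, -0.3, -0.6]
width: 0.085
grip_force: 0.0
```

```bash
python3 - <<'E'
from h import *
p,r=tool();print(p,r.as_matrix());d=np.array([.586,.216,.178])-p;print("tool delta",r.inv().apply(d))
T=wristT();im=env.snapshot("wrist");cv2.imwrite("pics/w2.png",im[:,:,::-1]);np.save("w2T.npy",T)
print(proj("wrist",[.586,.216,.179],T))
E
```

```text
[0.5765 0.2163 0.2   ] [[ 0.0001  0.9822  0.1876]
 [ 1.     -0.0001 -0.0002]
 [-0.0002  0.1876 -0.9822]]
tool delta [-0.0003  0.0052  0.0234]
[289.9611 248.868 ]
```

View pics/w2.png

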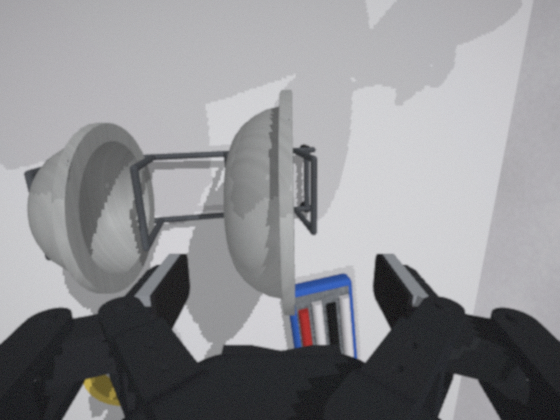

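Rim is now edge-on (columns about 280 to 294) between the fingers, so the lean estimate holds. I'll check the column centre.

```bash
python3 - <<'E'
from h import *
g=cv2.cvtColor(cv2.imread("pics/w2.png"),6)
for r in (130,200,235,249,260,290,305): print(r,g[r-1:r+2,270:302].mean(0).astype(int))
T=np.load("w2T.npy");print(plane("wrist",286.5,249,.179,T))
E
```

```text
130 [138 127 112 100  99  98  97 102 125 146 156 158 158 160 160 159 161 161
 161 161 161 160 170 184 186 187 188 186 187 188 188 188]
200 [120 116 116 118 122 120 121 121 129 149 161 165 167 164 165 165 166 165
 165 165 167 164 158 162 175 183 177 155 134 127 127 128]
235 [126 125 127 126 127 128 129 127 130 142 159 168 169 170 173 173 170 171
 172 173 172 173 170 166 182 203 211 211 212 212 211 212]
249 [122 120 121 120 122 123 125 126 127 132 146 159 165 165 166 168 168 170
 166 166 167 168 167 162 181 204 210 211 212 210 212 210]
260 [119 122 120 121 121 124 124 123 122 124 136 150 158 161 161 163 163 165
 163 164 165 164 163 165 184 205 211 210 211 211 210 212]
290 [118 118 119 118 118 118 120 118 119 119 119 126 135 141 142 141 141 142
 141 141 142 144 144 142 128 104  89  87  89  90  90  93]
305 [208 209 209 209 209 209 208 208 208 199 178 155 138 128 129 129 129 130
 130 130 131 131 128 123 115 109 112 114 113 114 115 118]
[0.5841 0.2161 0.179 ]
```

Converted, 0.0035 m is 0.07, 0.012 m is 0.24.

Emit:
inch_along:
  segments:
    - [[0,0.07,0.24,0,0,0,0.085],[0,0,0.23,0,0,0,0.085],[0,0,0,0,0,0,0.03],[0,0,0,0,0,0,0.03],[0,0,0,0,0,0,0.03],[0,0,0,0,0,0,0.03]]
  squeeze: 80

```text
time_s: 3.5
ee_pos: [0.5846, 0.2164, 0.178]
orientation: [0.067, 0.704, 0.704, 0.067]
wrist_force: [-0.6, 0.4, 0.3]
width: 0.0307
grip_force: 0.0
```

Emit:
inch_along:
  segments:
    - [[0,0,0,0,0,0,0.0],[0,0,0,0,0,0,0.0],[0,0,0,0,0,0,0.0],[0,0,0,0,0,0,0.0],[0,0,0,0,0,0,0.0],[0,0,0,0,0,0,0.0]]

```text
time_s: 4.1
ee_pos: [0.5848, 0.2164, 0.1781]
orientation: [0.067, 0.704, 0.704, 0.067]
wrist_force: [0.5, -1.2, 1.6]
width: 0.005
grip_force: 79.3
```

Emit:
inch_along:
  segments:
    - [[0,0,-0.2,0,0,0,0],[0,0,-0.4,0,0,0,0],[0,0,-0.6,0,0,0,0],[0,0,-0.6,0,0,0,0],[0,0,-0.6,0,0,0,0],[0,0,-0.6,0,0,0,0],[0,0,0,0,0,0,0],[0,0,0,0,0,0,0]]

```text
time_s: 4.9
ee_pos: [0.5558, 0.2163, 0.3242]
orientation: [0.066, 0.704, 0.704, 0.066]
wrist_force: [-0.5, -0.2, -3.8]
width: 0.0051
grip_force: 79.1
```

```bash
python3 - <<'E'
from h import *
im=[env.snapshot(n)[:,:,::-1] for n in("wrist","scene")]
cv2.imwrite("pics/w3.png",cv2.resize(np.hstack(im),(800,300),interpolation=cv2.INTER_AREA))
E
```

```text
(no output)
```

View pics/w3.png

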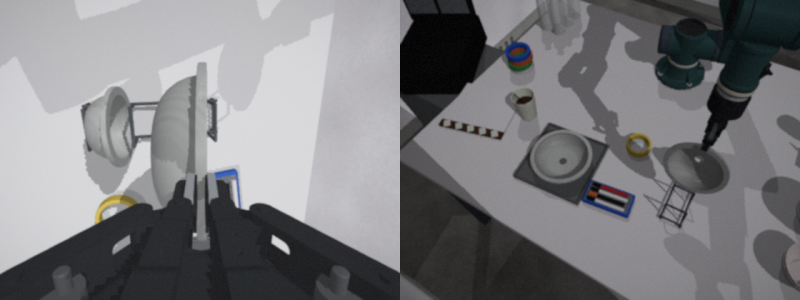

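Emit:
inch_along:
  segments:
    - [[0,0,0,-0.1,0,0,0],[0,0,0,-0.1,0,0,0],[0,0,0,-0.1,0,0,0],[0,0,0,-0.1,0,0,0],[0,0,0,-0.1,0,0,0],[0,0,0,-0.1,0,0,0],[0,0,0,0,0,0,0],[0,0,0,0,0,0,0]]

```text
time_s: 5.8
ee_pos: [0.5553, 0.2161, 0.3217]
orientation: [0.27, 0.654, 0.654, 0.269]
wrist_force: [0.4, 0.6, -1.1]
width: 0.0049
grip_force: 79.2
```

```bash
python3 -c "
from h import *
s=env.get_state();print(s['joint_positions'],s['ee_pos'])"
```

```text
[ 0.4352 -0.2614  1.7121 -0.3659  0.9891  0.5254] [0.5553 0.2161 0.3217]
```

Emit:
inch_along:
  segments:
    - [[-0.5,-0.04,0,0,0,0,0],[-0.9,-0.04,0,0,0,0,0],[-0.9,-0.04,0,0,0,0,0],[-0.9,-0.04,0,0,0,0,0],[-0.9,-0.04,0,0,0,0,0],[-0.9,-0.04,0,0,0,0,0],[-0.9,-0.04,0,0,0,0,0],[-0.9,-0.04,0,0,0,0,0],[-0.9,-0.04,0,0,0,0,0],[-0.5,-0.04,0,0,0,0,0]]

```text
time_s: 6.8
ee_pos: [0.5417, -0.1991, 0.3117]
orientation: [0.273, 0.654, 0.651, 0.27]
wrist_force: [0.3, 0.7, -2.1]
width: 0.0051
grip_force: 79.2
```

Emit:
inch_along:
  segments:
    - [[0,0,0,0,0,0,0],[0,0,0,0,0,0,0]]

```text
time_s: 7.0
ee_pos: [0.542, -0.1954, 0.3111]
orientation: [0.272, 0.654, 0.652, 0.271]
wrist_force: [-0.3, 0.3, -2.7]
width: 0.0051
grip_force: 79.2
```

```bash
python3 - <<'E'
from h import *
s=env.get_state();print(s['joint_positions'],s['ee_pos']);print(tool()[1].as_matrix())
im=[env.snapshot(n)[:,:,::-1] for n in("side","scene")]
cv2.imwrite("pics/w4.png",cv2.resize(np.hstack(im),(800,300),interpolation=cv2.INTER_AREA))
E
```

```text
[-0.7034 -0.3166  1.7767  0.5416  1.0919 -0.807 ] [ 0.542  -0.1954  0.3111]
[[ 0.0025  0.7049  0.7093]
 [ 1.     -0.0018 -0.0017]
 [ 0.0001  0.7093 -0.7049]]
```

View pics/w4.png

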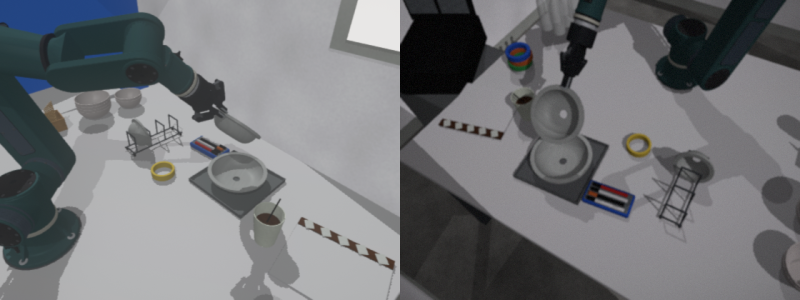

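The medium cover is held mouth up at 45°, over the large cover. Next I'll turn it to the radial direction and reduce the tilt.

Emit:
inch_along:
  segments:
    - [[0,0,0,0,-0.083,0.082,0],[0,0,0,0,-0.083,0.082,0],[0,0,0,0,-0.083,0.082,0],[0,0,0,-0.1,0,0,0],[0,0,0,-0.1,0,0,0],[0,0,0,-0.1,0,0,0],[0,0,0,-0.1,0,0,0],[0,0,0,0,0,0,0],[0,0,0,0,0,0,0],[0,0,0,0,0,0,0]]

```text
time_s: 8.1
ee_pos: [0.5426, -0.1934, 0.3134]
orientation: [0.459, 0.677, 0.477, 0.322]
wrist_force: [0.0, -0.6, -1.9]
width: 0.0051
grip_force: 79.3
```

```bash
cat >>h.py <<'E'
def plan(phi,R=.086,z0=.009,c=(.6225,-.1936),lift=0.,grip=.001):
    """tool-axis delta so the held cover, same yaw as now, has tilt phi(deg) with S-axis point over c."""
    p,r=tool();z=r.as_matrix()[:,2];psi=np.arctan2(z[1],z[0]);f=np.radians(phi)
    u=np.array([np.cos(psi),np.sin(psi),0]);k=np.array([0,0,1.])
    zt=u*np.cos(f)-k*np.sin(f);yt=u*np.sin(f)+k*np.cos(f)
    return p,r,psi,zt,yt
E
python3 - <<'E'
from h import *
s=env.get_state();print(s['joint_positions'],s['ee_pos']);m=tool()[1].as_matrix();print(m)
z=m[:,2];print("phi",np.degrees(np.arcsin(-z[2])),"psi",np.arctan2(z[1],z[0]))
E
```

```text
[-0.5415 -0.5152  2.1097  0.4784  0.4038 -0.5199] [ 0.5426 -0.1934  0.3134]
[[ 0.3382  0.3491  0.8739]
 [ 0.9411 -0.1241 -0.3146]
 [-0.0014  0.9288 -0.3705]]
phi 21.746281971353948 psi -0.3455292765062667
```

Emit:
inch_along:
  segments:
    - [[0,0,0,0,0.107,-0.043,0],[0,0,0,0,0.107,-0.043,0],[0,0,0,0,0.107,-0.043,0],[0,0,0,0,0,0,0],[0,0,0,0,0,0,0],[0,0,0,0,0,0,0]]

```text
time_s: 8.7
ee_pos: [0.5404, -0.1947, 0.3039]
orientation: [0.406, 0.619, 0.561, 0.371]
wrist_force: [0.1, 0.1, -3.2]
width: 0.0051
grip_force: 79.4
```

```bash
cat >>h.py <<'E'
def report(goal_origin=None,R=.086,g=.001):
    s=env.get_state();print("q",s["joint_positions"],"ee",s["ee_pos"]);p,r=tool();m=r.as_matrix();z=m[:,2]
    o=p+(R-g)*m[:,2]-.044*m[:,1]
    print("phi",np.degrees(np.arcsin(-z[2])),"psi",np.arctan2(z[1],z[0]),"roll",m[2,0],"origin",o,"worldz in tool",m[2])
    if goal_origin is not None: print("tool delta",r.inv().apply(np.array(goal_origin)-o))
E
python3 - <<'E'
from h import *
p,r=tool();y=r.as_matrix()[:,1];f=np.arccos(y[2])
C=np.array([.6225,-.1936,.004])
# pivot: lowest crown edge point on the floor (z 5 over large origin), crown centred
piv=lambda lift:C+np.array([0,0,.005+.0375*np.sin(f)+lift])
report(piv(.05));print(piv(0))
E
```

```text
q [-0.778  -0.4559  2.0789  1.0189  0.7507 -1.1778] ee [ 0.5404 -0.1947  0.3039]
phi 23.282456600040152 psi -0.09336717751340481 roll 0.004878576790063649 origin [ 0.6009 -0.2001  0.2299] worldz in tool [ 0.0049  0.9186 -0.3953]
tool delta [ 0.0078 -0.1351  0.0809]
[ 0.6225 -0.1936  0.0238]
```

```bash
cat >>h.py <<'E'
def goal(lift,C=(.6225,-.1936,.004),h=.0727,Rd=.0818):
    m=tool()[1].as_matrix();y=m[:,1];return np.array(C)+[0,0,.005+Rd+lift]-h*y
E
python3 - <<'E'
from h import *
report(goal(.03))
E
```

```text
q [-0.778  -0.4559  2.0789  1.0189  0.7507 -1.1778] ee [ 0.5404 -0.1947  0.3039]
phi 23.282456600040152 psi -0.09336717751340481 roll 0.004878576790063649 origin [ 0.6009 -0.2001  0.2299] worldz in tool [ 0.0049  0.9186 -0.3953]
tool delta [ 0.008  -0.1647  0.0623]
```

Units first: shifts go in shares of 50 mm. So -0.0206 m is -0.412, 0.0078 m is 0.156.

Emit:
inch_along:
  segments:
    - [[0.02,-0.412,0.156,0,0,0,0],[0.02,-0.412,0.156,0,0,0,0],[0.02,-0.412,0.156,0,0,0,0],[0.02,-0.412,0.156,0,0,0,0],[0.02,-0.412,0.156,0,0,0,0],[0.02,-0.412,0.156,0,0,0,0],[0.02,-0.412,0.156,0,0,0,0],[0.02,-0.412,0.156,0,0,0,0],[0,0,0,0,0,0,0],[0,0,0,0,0,0,0]]

```text
time_s: 9.7
ee_pos: [0.5336, -0.1843, 0.1274]
orientation: [0.405, 0.619, 0.561, 0.372]
wrist_force: [0.4, 0.1, -0.8]
width: 0.0051
grip_force: 79.4
```

```bash
python3 - <<'E'
from h import *
report(goal(.003))
im=[env.snapshot(n)[:,:,::-1] for n in("side","scene")]
im=[cv2.resize(im[0][160:370,230:480],(400,336)),cv2.resize(im[1][120:330,100:350],(400,336))]
cv2.imwrite("pics/w5.png",np.hstack(im))
E
```

```text
q [-0.7706 -0.2165  2.314   1.5998  0.6155 -1.9091] ee [ 0.5336 -0.1843  0.1274]
phi 23.325748642556302 psi -0.09099362946103413 roll 0.0063250731041659125 origin [ 0.594  -0.1895  0.0533] worldz in tool [ 0.0063  0.9182 -0.396 ]
tool delta [-0.0011 -0.0241  0.0104]
```

View pics/w5.png

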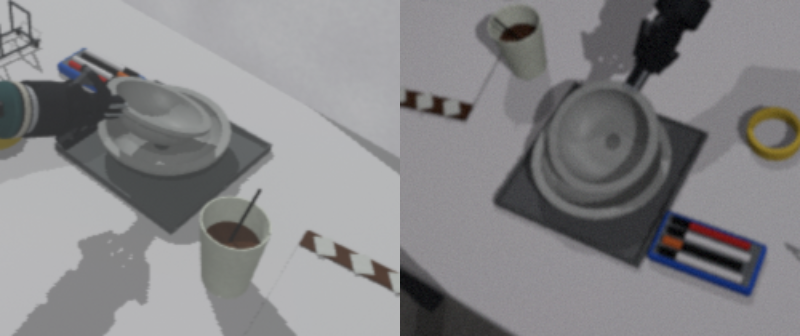

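The medium cover sits about 30 mm above its seat, aligned inside the large one. I'll lower it the rest of the way.

Emit:
inch_along:
  segments:
    - [[-0.01,-0.24,0.104,0,0,0,0],[-0.01,-0.24,0.104,0,0,0,0],[0,0,0,0,0,0,0],[0,-0.068,0.024,-0.04,0,0,0],[0,-0.068,0.024,-0.04,0,0,0],[0,-0.068,0.024,-0.04,0,0,0],[0,-0.068,0.024,-0.04,0,0,0],[0,0,0,0,0,0,0],[0,0,0,0,0,0,0]]

```text
time_s: 10.7
ee_pos: [0.5336, -0.1866, 0.0877]
orientation: [0.454, 0.584, 0.529, 0.415]
wrist_force: [-0.5, -0.2, -1.2]
width: 0.0054
grip_force: 79.5
```

```bash
python3 - <<'E'
from h import *
report(goal(.0));report(np.array([.6225,-.1936,.009]))
E
```

```text
q [-0.812   0.0182  2.3824  2.1009  0.8332 -2.492 ] ee [ 0.5336 -0.1866  0.0877]
phi 14.094730318132992 psi -0.0934173190727952 roll 0.005294133612918084 origin [ 0.6051 -0.193   0.0243] worldz in tool [ 0.0053  0.9699 -0.2435]
tool delta [ 0.0014 -0.004   0.0007]
q [-0.812   0.0182  2.3824  2.1009  0.8332 -2.492 ] ee [ 0.5336 -0.1866  0.0877]
phi 14.094730318132992 psi -0.0934173190727952 roll 0.005294133612918084 origin [ 0.6051 -0.193   0.0243] worldz in tool [ 0.0053  0.9699 -0.2435]
tool delta [ 0.001  -0.0106  0.0206]
```

Converted, 0.005 m is 0.1, -0.0013 m is -0.026.

Emit:
inch_along:
  segments:
    - [[0.01,-0.026,0.1,0,0,0,0],[0.01,-0.026,0.1,0,0,0,0],[0,0,0,0,0,0,0],[0,0,0,0,0,0,0]]

```text
time_s: 11.1
ee_pos: [0.5426, -0.1858, 0.0821]
orientation: [0.453, 0.584, 0.529, 0.416]
wrist_force: [-0.2, 0.2, -1.4]
width: 0.0049
grip_force: 79.4
```

Emit:
inch_along:
  segments:
    - [[0,0,0,0,0,0,0.012],[0,0,0,0,0,0,0.02],[0,0,0,0,0,0,0.02],[0,0,0,0,0,0,0.02],[0,0,0,0,0,0,0.02]]

```text
time_s: 11.6
ee_pos: [0.5422, -0.186, 0.0819]
orientation: [0.454, 0.585, 0.529, 0.415]
wrist_force: [0.2, 0.0, -0.0]
width: 0.0203
grip_force: 0.2
```

```bash
python3 - <<'E'
from h import *
report()
im=[env.snapshot(n)[:,:,::-1] for n in("side","scene")]
im=[cv2.resize(im[0][190:310,260:400],(400,343),interpolation=2),cv2.resize(im[1][160:280,160:300],(400,343),interpolation=2)]
cv2.imwrite("pics/w6.png",np.hstack(im))
E
```

```text
q [-0.788   0.0534  2.3674  2.1423  0.8302 -2.5264] ee [ 0.5422 -0.186   0.0819]
phi 14.086525659726785 psi -0.0934616487487043 roll 0.005667284414077101 origin [ 0.6137 -0.1924  0.0185] worldz in tool [ 0.0057  0.9699 -0.2434]
```

View pics/w6.png

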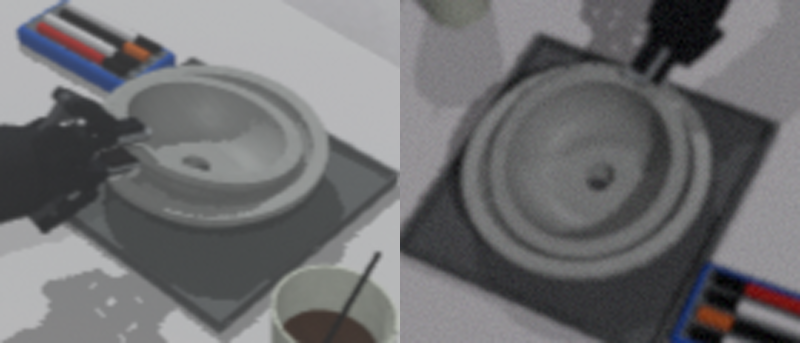

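Fingers are open to 20 mm; the cover rests tilted on the lower finger, its near edge at about (125,130) in the left half. That was my tenth picture, so from here I'll work from numbers only. I'll push it gently forward towards the centre, then withdraw.

Emit:
inch_along:
  segments:
    - [[0,0,0.06,0,0,0,0.02],[0,0,0.06,0,0,0,0.02],[0,0,0,0,0,0,0.02]]

```text
time_s: 12.0
ee_pos: [0.5483, -0.1864, 0.0802]
orientation: [0.453, 0.585, 0.529, 0.415]
wrist_force: [-0.8, 0.5, -0.0]
width: 0.0199
grip_force: 0.8
```

Emit:
inch_along:
  segments:
    - [[0,0,0.06,0,0,0,0.02],[0,0,0,0,0,0,0.02]]

```text
time_s: 12.2
ee_pos: [0.5511, -0.1866, 0.0794]
orientation: [0.453, 0.585, 0.529, 0.415]
wrist_force: [-1.3, 0.6, -0.1]
width: 0.02
grip_force: 1.0
```

Emit:
inch_along:
  segments:
    - [[0,0,0.06,0,0,0,0.02],[0,0,0,0,0,0,0.02]]

```text
time_s: 12.4
ee_pos: [0.554, -0.187, 0.0788]
orientation: [0.453, 0.585, 0.529, 0.415]
wrist_force: [-1.0, 0.1, -1.1]
width: 0.0202
grip_force: 1.1
```

Emit:
inch_along:
  segments:
    - [[0,0,-0.2,0,0,0,0.02],[0,0,-0.4,0,0,0,0.02],[0,0,-0.4,0,0,0,0.02],[0,0,-0.4,0,0,0,0.02],[0,0,0,0,0,0,0.02],[0,0,0,0,0,0,0.02]]

```text
time_s: 13.0
ee_pos: [0.4861, -0.1813, 0.0966]
orientation: [0.454, 0.584, 0.529, 0.415]
wrist_force: [-0.1, 0.4, 0.2]
width: 0.0199
grip_force: 0.0
```

```bash
cat >>h.py <<'E'
def edges(n,c,asp,r0,r1,thr=8):
    """radial profile scan of grey image n around pixel c: returns gray"""
    return cv2.GaussianBlur(cv2.cvtColor(env.snapshot(n),cv2.COLOR_RGB2GRAY),(3,3),0).astype(np.float32)
def topdown(n,C,z,half=.13,res=.0005):
    """rectify view n on plane z around C; dark annular gap visible"""
    im=env.snapshot(n)[:,:,::-1];g=np.array([[C[0]-half,C[1]-half],[C[0]+half,C[1]-half],[C[0]+half,C[1]+half],[C[0]-half,C[1]+half]])
    src=np.float32([proj(n,[x,y,z]) for x,y in g]);N=int(2*half/res);dst=np.float32([[0,0],[N,0],[N,N],[0,N]])
    return cv2.warpPerspective(cv2.cvtColor(np.ascontiguousarray(im),6),cv2.getPerspectiveTransform(src,dst),(N,N),flags=cv2.INTER_CUBIC)
E
python3 - <<'E'
from h import *
C=np.array([.6225,-.1936]);half=.13;res=.0005
for n in("scene","side"):
    t=topdown(n,C,.054).astype(np.float32);N=t.shape[0]
    pol=cv2.warpPolar(t,(240,72),(N/2,N/2),240,cv2.WARP_POLAR_LINEAR)  # rows angle 5deg, cols r .5mm
    print(n)
    for a in range(0,72,6): print(a*5,pol[a:a+2,120:224:4].mean(0).astype(int))
E
```

```text
scene
0 [108 106 105 100  92  86  81  87 102 110 114 116 115 108  94  84  77  72
  67  63  70  94 109 114 115 114]
30 [ 93  85  74  69  70  74  86  99 110 113 115 116 113 105  93  79  63  53
  57  74  93 108 112 112 113 110]
60 [ 75  73  71  68  70  78  92 104 113 115 119 117 110 100  84  65  64  78
  98 112 114 116 115 111 100  82]
90 [ 64  66  63  62  66  84 104 114 118 118 118 114 101  85  78  91 107 114
 117 117 117 106  88  70  57  52]
120 [ 55  56  57  56  64  83 106 118 117 120 118 110 105 111 116 119 119 118
 113  97  77  61  56  54  52  56]
150 [ 69  68  62  59  64  84 105 116 121 120 119 120 121 122 122 121 124 116
  99  79  67  60  55  55  54  49]
180 [ 82  78  78  78  77  83  97 111 118 120 121 120 120 119 119 120 115 100
  82  66  65  83 108 128 141 144]
210 [ 94  91  88  86  88 
[... 1161 characters left out ...]

 140 118 105  98  96  95  97  97]
180 [140 140 142 144 146 147 145 142 131 113 102  99 107 127 142 147 147 146
 137 120 104  90  77  72  73  75]
210 [145 145 144 144 144 144 142 135 120 108 103  99  97 102 115 133 145 147
 145 139 125 109 101  95  84  73]
240 [148 148 147 145 144 144 144 141 132 120 106 101  98  95 102 121 141 148
 148 147 145 136 118 107 102  95]
270 [150 148 146 146 145 144 144 144 143 142 132 115 100  94  91  92 101 122
 140 148 149 148 147 138 117 101]
300 [130 130 129 128 127 130 138 146 148 148 147 146 137 122 114 115 118 124
 129 138 144 148 149 148 146 135]
330 [114 112 109 108 107 107 109 116 131 143 147 148 148 145 138 128 119 113
 105 111 127 144 148 148 148 150]
```

```bash
cat >>h.py <<'E'
def fitc(P,tol=.002):
    for _ in range(12):
        A=np.c_[2*P,np.ones(len(P))];s=np.linalg.lstsq(A,(P**2).sum(1),rcond=None)[0];rad=np.sqrt(s[2]+s[:2]@s[:2])
        res=abs(np.linalg.norm(P-s[:2],axis=1)-rad)
        if res.max()<tol or len(P)<12:break
        P=P[res<max(tol,np.quantile(res,.93))]
    return s[:2],rad,len(P)
def ring(n,C,z,rlo,rhi,sign=-1,thr=14):
    """circle through strongest radial edge (sign -1: bright inside->dark outside) with radius in rlo..rhi about C on plane z"""
    t=topdown(n,C,z,half=.15).astype(np.float32);N=t.shape[0]
    pol=cv2.GaussianBlur(cv2.warpPolar(t,(300,180),(N/2,N/2),300,cv2.WARP_POLAR_LINEAR),(5,3),0)
    d=sign*(pol[:,8:]-pol[:,:-8]);lo,hi=int(rlo/.0005)-4,int(rhi/.0005)-4;P=[]
    for a in range(180):
        i=np.argmax(d[a,lo:hi])
        if d[a,lo+i]>thr and 0<i<hi-lo-1: r=(lo+i+4)*.0005;P.append([C[0]+r*np.cos(a*np.pi/90),C[1]+r*np.sin(a*np.pi/90)])
    return np.array(P)
E
python3 - <<'E'
from h import *
for n in("scene","side"):
    C=np.array([.632,-.193])
    for k in range(3):
        c,r,m=fitc(ring(n,C,.05,.097,.122));C=c
    print(n,"large outer",c,r,m)
    for k,z in enumerate((.057,.075)):
        D=C.copy()
        for j in range(3):
            c,r,m=fitc(ring(n,D,z,.078,.093,thr=8))
            D=c
        print(" medium outer z",z,c,r,m)
E
```

```text
scene large outer [ 0.6311 -0.1959] 0.10647764954327044 173
 medium outer z 0.057 [ 0.6282 -0.1922] 0.08458348648871876 130
 medium outer z 0.075 [ 0.6297 -0.1963] 0.08899600807447494 59
side large outer [ 0.6336 -0.1927] 0.1059878361431617 115
 medium outer z 0.057 [ 0.627  -0.1928] 0.08400806152523638 132
 medium outer z 0.075 [ 0.6112 -0.1992] 0.08894839266576136 80
```

```bash
cat >>h.py <<'E'
def tiltfit(C,z,rlo,rhi,R,thr=8,fixr=None):
    A=[];B=[];C=np.asarray(C)
    for n in("scene","side"):
        cam=env.camera_params(n)["pose"][:3,3];P=ring(n,C,z,rlo,rhi,thr=thr)
        for p in P:
            e=p-C;r=np.linalg.norm(e);e=e/r;k=(p-cam[:2])@e/(cam[2]-z)
            A.append([1,e[0],e[1],k,k*R*e[0],k*R*e[1]]);B.append(r)
    A=np.array(A);B=np.array(B)
    if fixr: B=B-fixr*A[:,0];A=A[:,1:]
    w=np.ones(len(B))
    for _ in range(30):
        s=np.linalg.lstsq(A*w[:,None],B*w,rcond=None)[0];res=B-A@s;w=1/(1+(res/.0012)**2)
    s=s if fixr is None else np.r_[fixr,s]
    print("r %.4f centre %s dz %.4f tilt dz/dx %.3f dz/dy %.3f rms %.4f n %d"%(s[0],C+s[1:3],s[3],s[4],s[5],np.sqrt((w*res**2).sum()/w.sum()),(abs(res)<.002).sum()))
    return s
E
python3 - <<'E'
from h import *
print("large");tiltfit([.6324,-.1943],.048,.097,.118,.106,14)
for C in([.6276,-.1925],[.631,-.193]): tiltfit(C,.055,.077,.0925,.086);tiltfit(C,.055,.077,.0925,.086,fixr=.086)
E
```

```text
large
r 0.1060 centre [ 0.6319 -0.1946] dz 0.0041 tilt dz/dx -0.004 dz/dy -0.005 rms 0.0005 n 296
r 0.0847 centre [ 0.6274 -0.1924] dz 0.0016 tilt dz/dx -0.009 dz/dy -0.008 rms 0.0006 n 257
r 0.0860 centre [ 0.626  -0.1919] dz 0.0031 tilt dz/dx -0.028 dz/dy 0.002 rms 0.0007 n 226
r 0.0847 centre [ 0.6275 -0.1924] dz 0.0015 tilt dz/dx -0.009 dz/dy -0.009 rms 0.0005 n 264
r 0.0860 centre [ 0.6261 -0.1917] dz 0.0030 tilt dz/dx -0.030 dz/dy 0.006 rms 0.0007 n 235
```

Step 1 is done: both views give the medium cover level, at seated height and 5 mm from the large one's centre. Now I'll lift away and go to the small cover.

Emit:
inch_along:
  segments:
    - [[0,0.892,-0.224,0,0,0,0.085],[0,0.892,-0.224,0,0,0,0.085],[0,0.892,-0.224,0,0,0,0.085],[0,0.892,-0.224,0,0,0,0.085],[0,0.892,-0.224,0,0,0,0.085],[0,0,0,0,0,0,0.085]]

```text
time_s: 15.1
ee_pos: [0.4873, -0.1826, 0.3297]
orientation: [0.459, 0.579, 0.53, 0.416]
wrist_force: [-0.2, -0.1, 1.0]
width: 0.0848
grip_force: 0.0
```

Emit:
inch_along:
  segments:
    - [[0,0,0,0.1415,0,0,0.085],[0,0,0,0.1415,0,0,0.085],[0,0,0,0.1415,0,0,0.085],[0,0,0,0.1415,0,0,0.085],[0,0,0,0.1415,0,0,0.085],[0,0,0,0.1415,0,0,0.085],[0,0,0,0.1415,0,0,0.085],[0,0,0,0.1415,0,0,0.085],[0,0,0,0,0.019,-0.094,0.085],[0,0,0,0,0,0,0.085]]

```text
time_s: 16.1
ee_pos: [0.4878, -0.1809, 0.3164]
orientation: [0.07, 0.701, 0.706, 0.077]
wrist_force: [1.2, -0.5, 0.2]
width: 0.0847
grip_force: 0.0
```

```bash
python3 - <<'E'
from h import *
report(R=.066)
p,r=tool();print(r.as_matrix(),r.inv().apply(np.array([.45,.216,.215])-p))
E
```

```text
q [-0.5346 -0.1161  1.4338  0.115   1.6482 -0.5225] ee [ 0.4878 -0.1809  0.3164]
phi 78.02119959184486 psi 0.049051249951412926 roll 0.008751973022270751 origin [ 0.4582 -0.1805  0.2436] worldz in tool [ 0.0088  0.2074 -0.9782]
[[-0.0078  0.9782  0.2073]
 [ 0.9999  0.0058  0.0102]
 [ 0.0088  0.2074 -0.9782]] [ 0.3963 -0.0557  0.0954]
```

Emit:
inch_along:
  segments:
    - [[0.88,-0.12,0,0,0,0,0.085],[0.88,-0.12,0,0,0,0,0.085],[0.88,-0.12,0,0,0,0,0.085],[0.88,-0.12,0,0,0,0,0.085],[0.88,-0.12,0,0,0,0,0.085],[0.88,-0.12,0,0,0,0,0.085],[0.88,-0.12,0,0,0,0,0.085],[0.88,-0.12,0,0,0,0,0.085],[0.88,-0.12,0,0,0,0,0.085]]

```text
time_s: 17.0
ee_pos: [0.4303, 0.2159, 0.3092]
orientation: [0.072, 0.702, 0.704, 0.078]
wrist_force: [1.6, 0.1, -0.3]
width: 0.0849
grip_force: 0.0
```

Emit:
inch_along:
  segments:
    - [[0,0,0.6,0.015,0,0,0.085],[0,0,0.6,0,0,0,0.085],[0,0,0.6,0,0,0,0.085],[0,0,0,0,0,0,0.085],[0,0,0,0,0,0,0.085]]

```text
time_s: 17.5
ee_pos: [0.4491, 0.2149, 0.2211]
orientation: [0.067, 0.702, 0.705, 0.072]
wrist_force: [0.5, -0.5, 0.1]
width: 0.0851
grip_force: 0.0
```

```bash
python3 - <<'E'
from h import *
report(R=.066)
T=wristT();im=env.snapshot("wrist")[:,:,::-1];cv2.imwrite("pics/w7.png",im);np.save("w7T.npy",T)
g=cv2.cvtColor(cv2.imread("pics/w7.png"),6)
for x in (.45,.46):print(proj("wrist",[x,.216,.139],T))
for r in (150,180,200,220,240,260): print(r,g[r-1:r+2,220:340:3].mean(0).astype(int))
E
```

```text
q [ 0.3736 -0.1508  1.65   -0.065   1.4571  0.3705] ee [0.4491 0.2149 0.2211]
phi 78.75117331033836 psi 0.036336028171447765 roll 0.0062130433082335235 origin [0.4187 0.2152 0.1488] worldz in tool [ 0.0062  0.195  -0.9808]
[259.3034 214.7872]
[272.954 214.047]
150 [164 164 135 122 129 134 139 142 145 147 149 146 101 102 148 147 147 114
 105  95  97  97  91  94  91  87  85  84  82  80  76  77  80  82  81  82
  83  85  83  67]
180 [124 130 138 141 144 148 151 156 156 157 157 151 109 113 161 165 169 146
 161 174 174 176 175 116  66 120 175 174 176 173 175 185 189 151 174 195
 196 196 196 196]
200 [120 128 133 139 141 146 148 149 148 151 155 137 117 118 157 166 163 154
 164 174 174 174 175 134  66 107 175 173 179 178 141 135 181 176 173 173
 176 170 160 155]
220 [105 113 118 124 126 132 135 136 139 139 144 124 124 124 142 157 154 150
 162 194 196 165  59  60  76 108 195 195 161 144 188 196 196 194 152 148
 194 195 197 196]
240 [140 139 139 125 109 107 112 112 115 113 111 112 112 114 117 136 140 143
 147 195 196 196 196 196 197 196 195 196 167 143 193 170 148 194 196 196
 196 196 198 196]
260 [139 139 140 140 140 140 140 138 139 139 139 139 158 195 196 132 112 112
 141 196 196 196 196 197 196 195 196 196 173 153 193 197 196 196 195 196
 196 196 196 195]
```

```bash
python3 - <<'E'
from h import *
g=cv2.cvtColor(cv2.imread("pics/w7.png"),6);T=np.load("w7T.npy")
for r in (120,130,140,190,205,215,225,235,245,255): print(r,g[r-1:r+2,250:282].mean(0).astype(int))
for u in(260.5,274.5):print(plane("wrist",u,215,.139,T))
# rim y-extents at rim column
for c in (266,268,270): print(c,g[90:280:5,c-1:c+2].mean(1).astype(int))
E
```

```text
120 [192 191 191 185 180 177 178 175 176 179 177 170 167 164 163 162 163 164
 163 163 164 170 172 174 174 172 174 173 173 173 175 173]
130 [182 184 179 174 173 174 174 173 174 171 160 146 146 145 144 146 146 145
 144 142 135 139 158 172 173 175 174 174 175 174 174 173]
140 [134 133 133 129 120 110 100  93  91  95 113 135 147 149 149 150 153 150
 147 144 130 123 148 168 175 173 174 173 174 175 175 172]
190 [160 159 157 154 138 119 114 112 112 112 124 147 162 167 167 166 167 169
 168 169 166 152 145 152 163 172 175 174 175 175 174 175]
205 [156 157 154 153 150 140 127 123 123 123 121 137 156 161 161 164 161 162
 161 160 160 151 148 151 149 142 137 127 124 122 119 118]
215 [153 152 149 140 128 127 126 126 125 126 130 136 150 158 159 159 159 157
 156 155 154 150 147 148 147 141 141 138 137 133 121  96]
225 [136 133 129 123 120 119 118 117 120 119 118 121 132 146 149 151 150 150
 150 150 149 146 140 144 164 185 194 196 195 195 196 196]
235 [117 115 115 113 112 112 112 114 113 113 114 116 121 134 140 141 140 141
 141 142 143 144 137 132 142 168 191 197 197 196 197 197]
245 [113 113 113 112 112 111 110 110 110 111 110 109 111 116 123 126 133 136
 137 138 135 138 135 132 144 170 191 195 196 196 196 197]
255 [139 140 140 141 139 138 140 142 157 179 191 192 189 173 143 124 121 120
 123 123 122 123 127 127 143 173 193 195 197 197 196 196]
[0.4509 0.2158 0.139 ]
[0.4611 0.2152 0.139 ]
266 [173 172 173 179 189 173 166 140 145 146 151 148 146 150 148 147 152 152
 168 169 168 165 164 162 160 158 156 149 147 140 137 131 129 122 121 150
 195 195]
268 [172 173 172 183 180 173 166 141 143 148 147 148 146 141 150 149 151 154
 169 171 168 164 164 161 159 156 154 150 144 141 139 137 130 123 113 135
 196 195]
270 [173 172 172 188 175 174 167 142 137 138 133 134 131 127 135 139 137 144
 159 161 162 158 160 158 153 152 151 149 142 142 143 137 128 122 111 134
 196 196]
```

```bash
python3 -c "
from h import *
p,r=tool();print(r.inv().apply(np.array([.4556,.215,.1365])-p))"
```

```text
[-0.0008 -0.0115  0.0857]
```

Converted, -0.0115 m is -0.23, 0.03 m is 0.6.

Emit:
inch_along:
  segments:
    - [[0,-0.23,0.4,0,0,0,0.085],[0,0,0.6,0,0,-0.03,0.085],[0,0,0.4,0,0,0,0.085],[0,0,0.314,0,0,0,0.085],[0,0,0,0,0,0,0.03],[0,0,0,0,0,0,0.03],[0,0,0,0,0,0,0.03],[0,0,0,0,0,0,0.03]]
  squeeze: 80

```text
time_s: 18.35
ee_pos: [0.4562, 0.2163, 0.1369]
orientation: [0.069, 0.691, 0.716, 0.073]
wrist_force: [0.3, 0.6, -0.0]
width: 0.0304
grip_force: 0.0
```

Emit:
inch_along:
  segments:
    - [[0,0,0,0,0,0,0.0],[0,0,0,0,0,0,0.0],[0,0,0,0,0,0,0.0],[0,0,0,0,0,0,0.0],[0,0,0,0,0,0,0.0]]

```text
time_s: 18.85
ee_pos: [0.4557, 0.216, 0.1355]
orientation: [0.069, 0.691, 0.716, 0.072]
wrist_force: [-0.5, -1.3, 1.9]
width: 0.0051
grip_force: 80.1
```

Emit:
inch_along:
  segments:
    - [[0,0,-0.2,0,0,0,0],[0,0,-0.4,0,0,0,0],[0,0,-0.6,0,0,0,0],[0,0,-0.6,0,0,0,0],[0,0,-0.6,0,0,0,0],[0,0,-0.6,0,0,0,0],[0,0,0,0,0,0,0],[0,0,0,0,0,0,0]]

```text
time_s: 19.65
ee_pos: [0.4257, 0.2149, 0.2823]
orientation: [0.068, 0.691, 0.716, 0.071]
wrist_force: [0.4, 0.0, -1.4]
width: 0.0051
grip_force: 79.8
```

Converted, -0.02 m is -0.4.

Emit:
inch_along:
  segments:
    - [[0,0,-0.4,-0.1,0,0,0],[0,0,-0.4,-0.1,0,0,0],[0,0,0,-0.1,0,0,0],[0,0,0,-0.1,0,0,0],[0,0,0,-0.1,0,0,0],[0,0,0,-0.1,0,0,0],[0,0,0,0,0,0,0],[0,0,0,0,0,0,0]]

```text
time_s: 20.45
ee_pos: [0.4154, 0.2144, 0.3185]
orientation: [0.268, 0.64, 0.664, 0.277]
wrist_force: [-0.1, -0.2, -0.3]
width: 0.0053
grip_force: 79.8
```

```bash
python3 - <<'E'
from h import *
report(R=.066);p,r=tool();print(r.inv().apply(np.array([.56,-.19,.31])-p))
E
```

```text
q [ 0.6238 -0.5509  1.9118 -0.4542  1.123   0.6446] ee [0.4154 0.2144 0.3185]
phi 44.58454009799541 psi 0.0350923627584769 roll -0.0015187604511347486 origin [0.4308 0.2148 0.2415] worldz in tool [-0.0015  0.7122 -0.702 ]
[-0.4094  0.0846  0.0987]
```

Converted, -0.0425 m is -0.85, -0.025 m is -0.5.

Emit:
inch_along:
  segments:
    - [[-0.5,0.16,0.196,0,0,0,0],[-0.85,0.17,0.196,0,0,0,0],[-0.85,0.17,0.196,0,0,0,0],[-0.85,0.17,0.196,0,0,0,0],[-0.85,0.17,0.196,0,0,0,0],[-0.85,0.17,0.196,0,0,0,0],[-0.85,0.17,0.196,0,0,0,0],[-0.85,0.17,0.196,0,0,0,0],[-0.85,0.17,0.196,0,0,0,0],[-0.85,0.17,0.196,0,0,0,0]]

```text
time_s: 21.45
ee_pos: [0.5605, -0.1924, 0.3134]
orientation: [0.27, 0.64, 0.663, 0.279]
wrist_force: [0.8, 1.6, -1.0]
width: 0.0052
grip_force: 79.8
```

Emit:
inch_along:
  segments:
    - [[0,0,0,0,-0.085,0.083,0],[0,0,0,0,-0.085,0.083,0],[0,0,0,-0.12,0,0,0],[0,0,0,-0.12,0,0,0],[0,0,0,-0.12,0,0,0],[0,0,0,0,0,0,0],[0,0,0,0,0,0,0],[0,0,0,0,0,0,0]]

```text
time_s: 22.25
ee_pos: [0.561, -0.1895, 0.3163]
orientation: [0.425, 0.648, 0.529, 0.346]
wrist_force: [1.6, 0.2, -0.8]
width: 0.0051
grip_force: 79.9
```

```bash
python3 - <<'E'
from h import *
# small dome sphere: (27,0),(55,40): 
h=(55**2+1600-27**2)/80/1e3;Rd=np.hypot(.027,h);print(h,Rd)
report(goal(.03,(.6274,-.1924,.009),h,Rd),R=.066)
E
```

```text
0.0487 0.05568383966645978
q [-0.6283 -0.4524  2.049   0.7855  0.5643 -0.8828] ee [ 0.561  -0.1895  0.3163]
phi 23.56110509160987 psi -0.20301331065144826 roll -0.001814900904644201 origin [ 0.6021 -0.1981  0.25  ] worldz in tool [-0.0018  0.9166 -0.3997]
tool delta [ 0.0109 -0.177   0.0817]
```

Emit:
inch_along:
  segments:
    - [[0.028,-0.442,0.204,0,0,0,0],[0.028,-0.442,0.204,0,0,0,0],[0.028,-0.442,0.204,0,0,0,0],[0.028,-0.442,0.204,0,0,0,0],[0.028,-0.442,0.204,0,0,0,0],[0.028,-0.442,0.204,0,0,0,0],[0.028,-0.442,0.204,0,0,0,0],[0.028,-0.442,0.204,0,0,0,0],[0,0,0,0,0,0,0],[0,0,0,0,0,0,0]]

```text
time_s: 23.25
ee_pos: [0.5674, -0.1785, 0.1199]
orientation: [0.424, 0.648, 0.529, 0.346]
wrist_force: [-0.2, 0.4, -0.2]
width: 0.0052
grip_force: 79.9
```

```bash
python3 - <<'E'
from h import *
report(goal(.004,(.6274,-.1924,.009),.0487,.0557),R=.066)
E
```

```text
q [-0.5882 -0.1538  2.2813  1.874   0.3713 -2.0566] ee [ 0.5674 -0.1785  0.1199]
phi 23.60326656327131 psi -0.20068617294813915 roll 9.778764719275967e-05 origin [ 0.6085 -0.1869  0.0535] worldz in tool [ 0.0001  0.9163 -0.4004]
tool delta [-0.0016 -0.0223  0.0099]
```

Converted, -0.0026 m is -0.052, 0.0002 m is 0.004.

Emit:
inch_along:
  segments:
    - [[-0.016,-0.22,0.1,0,0,0,0],[-0.016,-0.226,0.098,0,0,0,0],[0,0,0,0,0,0,0],[0,-0.052,0.004,-0.04,0,0,0],[0,-0.052,0.004,-0.04,0,0,0],[0,0,0,0,0,0,0],[0,0,0,0,0,0,0]]

```text
time_s: 23.95
ee_pos: [0.5648, -0.1795, 0.0903]
orientation: [0.45, 0.631, 0.515, 0.367]
wrist_force: [-0.1, -0.1, -0.5]
width: 0.0052
grip_force: 79.9
```

```bash
python3 - <<'E'
from h import *
report(goal(.004,(.6274,-.1924,.009),.0487,.0557),R=.066)
E
```

```text
q [-0.6075 -0.0335  2.3322  2.3003  0.5253 -2.5122] ee [ 0.5648 -0.1795  0.0903]
phi 19.03221547361826 psi -0.2009214580843956 roll -2.8621480731072513e-05 origin [ 0.6109 -0.1889  0.0275] worldz in tool [-0.      0.9453 -0.3261]
tool delta [-0.0002  0.0004  0.0009]
```

Emit:
inch_along:
  segments:
    - [[0.05,0,0,0,-0.038,0.013,0],[0.05,0,0,0,-0.038,0.013,0],[0,0,0,0,0,0,0],[0,-0.052,0.004,-0.04,0,0,0],[0,-0.052,0.004,-0.03,0,0,0],[0,0,0,0,0,0,0],[0,0,0,0,0,0,0]]

```text
time_s: 24.65
ee_pos: [0.5528, -0.1881, 0.1043]
orientation: [0.468, 0.638, 0.485, 0.372]
wrist_force: [0.4, 0.1, -1.5]
width: 0.0052
grip_force: 79.9
```

```bash
python3 - <<'E'
from h import *
report(goal(.001,(.6274,-.1924,.009),.0487,.0557),R=.066)
E
```

```text
q [-0.6148 -0.0721  2.3639  2.4025  0.5339 -2.5644] ee [ 0.5528 -0.1881  0.1043]
phi 16.60326974691663 psi -0.2490210617355819 roll 0.020101025217616586 origin [ 0.6012 -0.1995  0.0436] worldz in tool [ 0.0201  0.9581 -0.2857]
tool delta [ 0.014  -0.0163  0.0149]
```

Converted, -0.006 m is -0.12, 0.0143 m is 0.286.

Emit:
inch_along:
  segments:
    - [[0,0.286,-0.086,0,0,-0.021,0],[0,0.286,-0.086,0,0,0,0],[-0.12,0,0,0,0.096,-0.0286,0],[-0.12,0,0,0,0.096,-0.0286,0],[-0.12,0,0,0,0.096,-0.0286,0],[0,0,0,0,0,0,0],[0,0,0,0,0,0,0]]

```text
time_s: 25.35
ee_pos: [0.5508, -0.2062, 0.1353]
orientation: [0.418, 0.557, 0.575, 0.429]
wrist_force: [-0.3, 1.0, -0.9]
width: 0.0055
grip_force: 79.9
```

```bash
python3 - <<'E'
from h import *
report(goal(.025,(.6274,-.1924,.009),.0487,.0557),R=.066)
E
```

```text
q [-0.8891 -0.0481  2.2507  1.7235  0.8795 -2.1634] ee [ 0.5508 -0.2062  0.1353]
phi 16.378005961708485 psi 0.0276361902825852 roll -0.0031697962885927633 origin [ 0.6008 -0.2049  0.0748] worldz in tool [-0.0032  0.9594 -0.282 ]
tool delta [ 0.0117 -0.0219  0.0203]
```

Converted, -0.011 m is -0.22, 0.0102 m is 0.204.

Emit:
inch_along:
  segments:
    - [[0.12,-0.22,0.202,0,0,0,0],[0.114,-0.22,0.204,0,0,0,0],[0,0,0,0,0,0,0],[0,0,0,0,0,0,0]]

```text
time_s: 25.75
ee_pos: [0.5636, -0.1915, 0.1079]
orientation: [0.417, 0.557, 0.576, 0.43]
wrist_force: [0.1, 0.1, -0.9]
width: 0.0053
grip_force: 79.9
```

```bash
python3 - <<'E'
from h import *
report(goal(.002,(.6274,-.1924,.009),.0487,.0557),R=.066)
E
```

```text
q [-0.832   0.0282  2.2584  1.8328  0.856  -2.28  ] ee [ 0.5636 -0.1915  0.1079]
phi 16.413844403810096 psi 0.03198103079796009 roll -0.0013114408910986919 origin [ 0.6135 -0.19    0.0474] worldz in tool [-0.0013  0.9592 -0.2826]
tool delta [-0.0029 -0.0214  0.0064]
```

Emit:
inch_along:
  segments:
    - [[-0.058,-0.214,0.064,0,0,0,0],[0,-0.214,0.07,0,0,0,0],[0,0,0,0,0,0,0],[0,0,0.06,0,0,0,0],[0,0,0.06,0,0,0,0],[0,0,0,0,0,0,0],[0,0,0,0,0,0,0]]

```text
time_s: 26.45
ee_pos: [0.5701, -0.1961, 0.0849]
orientation: [0.418, 0.556, 0.575, 0.43]
wrist_force: [-1.1, 0.6, -0.1]
width: 0.005
grip_force: 80.0
```

```bash
python3 - <<'E'
from h import *
report((.6274,-.1924,.014),R=.066)
E
```

```text
q [-0.8258  0.1107  2.2467  1.8994  0.8721 -2.3745] ee [ 0.5701 -0.1961  0.0849]
phi 16.31085872358586 psi 0.02994982943272838 roll -0.003345119026238519 origin [ 0.6201 -0.1947  0.0245] worldz in tool [-0.0033  0.9597 -0.2808]
tool delta [ 0.0021 -0.008   0.01  ]
```

Emit:
inch_along:
  segments:
    - [[0.04,0,0,0,0,0,0],[0,-0.04,0.012,0,0,0,0],[0,0,0,0,0,0,0.012],[0,0,0,0,0,0,0.02],[0,0,0,0,0,0,0.02],[0,0,0,0,0,0,0.02]]

```text
time_s: 27.05
ee_pos: [0.5698, -0.1942, 0.0822]
orientation: [0.418, 0.557, 0.575, 0.429]
wrist_force: [0.3, 0.3, -0.3]
width: 0.0201
grip_force: 0.3
```

Emit:
inch_along:
  segments:
    - [[0,0,0.06,0,0,0,0.02],[0,0,0.06,0,0,0,0.02],[0,0,0,0,0,0,0.02]]

```text
time_s: 27.35
ee_pos: [0.5762, -0.1942, 0.0811]
orientation: [0.418, 0.556, 0.575, 0.43]
wrist_force: [-0.3, 0.1, 3.2]
width: 0.0199
grip_force: 0.6
```

```bash
python3 -c "
from h import *
report((.6274,-.1924,.014),R=.066)"
```

```text
q [-0.8087  0.129   2.2389  1.9239  0.8644 -2.3928] ee [ 0.5762 -0.1942  0.0811]
phi 16.289014311446554 psi 0.029858740671718547 roll -0.0030570133136766375 origin [ 0.6262 -0.1928  0.0206] worldz in tool [-0.0031  0.9599 -0.2805]
tool delta [ 0.0004 -0.006   0.003 ]
```

Emit:
inch_along:
  segments:
    - [[0,0,-0.2,0,0,0,0.02],[0,0,-0.4,0,0,0,0.02],[0,0,-0.6,0,0,0,0.02],[0,0,-0.6,0,0,0,0.02],[0,0,0,0,0,0,0.02],[0,0,0,0,0,0,0.02]]

```text
time_s: 27.95
ee_pos: [0.4886, -0.197, 0.1059]
orientation: [0.419, 0.557, 0.575, 0.429]
wrist_force: [0.1, 0.2, 1.2]
width: 0.0198
grip_force: 0.0
```

```bash
python3 - <<'E'
from h import *
print("large");L=tiltfit([.632,-.1945],.048,.097,.118,.106,14)
print("med");
for z in(.053,.056): tiltfit([.628,-.1925],z,.077,.0925,.086)
print("small")
for C in([.628,-.1925],[.624,-.192],[.632,-.192]): tiltfit(C,.061,.057,.0725,.066)
E
```

```text
large
r 0.1060 centre [ 0.6319 -0.1947] dz 0.0042 tilt dz/dx -0.004 dz/dy -0.006 rms 0.0006 n 290
med
r 0.0851 centre [ 0.6328 -0.1938] dz 0.0035 tilt dz/dx -0.000 dz/dy -0.006 rms 0.0004 n 301
r 0.0851 centre [ 0.6328 -0.1937] dz 0.0003 tilt dz/dx -0.001 dz/dy -0.004 rms 0.0004 n 309
small
r 0.0651 centre [ 0.6283 -0.1938] dz 0.0007 tilt dz/dx -0.019 dz/dy -0.010 rms 0.0005 n 293
r 0.0649 centre [ 0.6282 -0.1938] dz 0.0007 tilt dz/dx -0.016 dz/dy -0.012 rms 0.0005 n 301
r 0.0649 centre [ 0.6284 -0.1938] dz 0.0006 tilt dz/dx -0.017 dz/dy -0.010 rms 0.0005 n 299
```

Both covers fit as seated, level and within 5 mm of centre, and the gripper is clear of everything. I'll let it settle and hand in.

Converted, -0.03 m is -0.6, 0.01 m is 0.2.

Emit:
inch_along:
  segments:
    - [[0,0.2,-0.6,0,0,0,0.02],[0,0,0,0,0,0,0.02],[0,0,0,0,0,0,0.02],[0,0,0,0,0,0,0.02]]

```text
time_s: 28.95
ee_pos: [0.4634, -0.1972, 0.1236]
orientation: [0.418, 0.557, 0.575, 0.429]
wrist_force: [0.0, 0.4, 0.3]
width: 0.0202
grip_force: 0.0
```

```bash
python3 -c "
from station import env
print(env.finish_job())"
```

```text
the job is handed in; nothing more can be done
None
```

The job is handed in at about 29 s: by my camera measurements the medium cover sits 1 mm and the small one 5 mm off centre, both level, fully down and released; no verdict came back, and I did not re-check the cup, tape roll and marker case.

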